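Move three inspection parts on to their next stations

ROBOT

A 6-joint arm with a two-finger parallel gripper is mounted at the origin on the work surface. World frame = base frame: x ahead of the robot, y to its left, z up, the work surface at z = 0. Lengths are in m, angles in rad, forces in N, time in s.
With the tool pointing down it reaches from about 0.325 to 0.775 m from the base axis. Payload 5.5 kg.
Tool frame: the origin (TCP) lies between the finger pads; the fingertips stand 8 mm ahead of it and the grasp point (between the pads) lies 11 mm behind it (tcp_to_tips is the distance from the TCP to the fingertips, in m); z points along the fingers, y is the line along which they close (so a half turn about z gives the same grasp; the last joint's range is limited). The gripper opens to 88 mm and grips with 3 to 60 N. Pads are 20 mm wide; open, the fingers measure 115 mm over their backs; the gripper's body (75 mm by 178 mm) begins 61 mm behind the grasp point.
Start: joints at [-1.203, 0.091, 1.231, -0, 1.82, -0.057], TCP at [0.247, -0.547, 0.231] pointing down, gripper open.
Joint ranges: [-2.87, 2.87], [-0.86, 2.18], [0.17, 2.46], [-1.51, 4.65], [0.06, 2.69], [-2.65, 2.65]. Speed limits (rad/s): [2.57, 2.57, 3.01, 3.14, 3.14, 3.14].

INTERFACE

Orientations are given as a unit quaternion [w, x, y, z].
In Python, from bench import * gives the robot as it stands. Calls block until the motion is done:
- move_to(position, orientation): joint-space move of the TCP to a pose.
- move_l(position, speed=0.15, orientation=None): straight line of the TCP; orientation=None keeps the orientation; speed is the mean speed in m/s.
- movej(angles): joint-space move.
- gripper_open() and close(): open the fingers fully, or close them until they stop; the grip force is fixed at half the most.
- hold(seconds).
- inverse_kinematics(position, orientation): joint angles nearest the present ones, or None.
- state(): the state.
- get_image(name): name is "scene" or "top" or "wrist"; returns a dict with "frame" (384x512x3 uint8, blue, green, red), "depth" (384x512 float32, m along the optical axis (not along the pixel's ray), 0 where there is no reading), "camera_matrix" (3x3 intrinsics, pixels), "k1" (the pictures are not rectified: a ray, as slopes to the right and down, at radius r is drawn at 1 + k1 r^2 times it, then the intrinsics apply), "view" (4x4, takes a point from world to camera coordinates). Camera axes: x right, y up, looking along -z (the intrinsics and any distortion apply to the point x, -y, -z); pixel columns grow to the right and rows downward; lengths in m; the calibration is good to about 2 mm. A picture is of the moment at which its call begins.
A pose or a line that the arm cannot do raises IKError and nothing moves.
- job_done(): hands the job in; it is judged then, once.
The state is a dict: "time": time; "joint_pos": joint angles; "dq": joint speeds; "joint_torque": joint torques, N m; "ee_pos": TCP position; "ee_rot": TCP orientation; "ft_force": force on the tool from outside, world axes, zero at the start; "moment": the same for the moment, N m; "finger_gap": finger opening in m; "finger_force": force on a finger pad.
Only numpy, scipy, OpenCV 4.12 (cv2) and the standard library are available. Lean on these libraries where they do the work, as an engineer would, in place of code of your own. Each camera call takes 0.05 s, during which the arm holds its last target. There are 200 camera calls.

TASK

The three steel parts must each move on to their next measuring step: the bearing ring onto the round black turntable, the stepped shaft onto the square perforated plate and the hexagon nut into the white tray, each standing as it stands now and in the middle of its place. All three places are occupied, so park one part near the middle of the small empty black rubber pad on the way. Set every part down gently, never drop one or lay it on the bare bench, and do not shift the master ball or the dial gauge that stand among them.

Things in the scene. Friction and masses are not known exactly. Their poses are not given: they have to be found in the camera images.
- ring: Bearing ring, plain steel, outer diameter 62 mm, bore 48 mm, 24 mm high, about 0.23 kg. It lies flat (bore upright), at the start in the white tray. Origin: centre of its underside; z up along the axis.
- shaft: Stepped shaft stub, plain steel, standing upright: a foot disc of diameter 52 mm and height 14 mm, above it a neck of diameter 28 mm up to 60 mm total height; about 0.45 kg. At the start it stands on the turntable. Origin: centre of its underside; z up along the axis.
- nut: Hexagon nut, plain steel, 46 mm across flats (53 mm across corners), 24 mm high, with a bore about 30 mm wide, about 0.21 kg. It lies flat, at the start on the perforated plate. Origin: centre of its underside; z up; its x axis points square to one of the flats (flats face every 60 degrees from x).
- turntable: Round black turntable with a thin white cross on top, on a grey foot; fixed. Disc of diameter 130 mm, flat top 45 mm above the bench. Origin: centre of its foot at bench level, z up: the middle of the top is 45 mm above it.
- fixture_plate: Square light-grey metal fixture plate 124 x 124 mm with a 5 x 5 grid of dark holes (drawn only, 7 mm wide; the top is flat), on a dark foot; fixed. Top 30 mm above the bench. Origin: centre of its foot at bench level; x and y along its edges.
- tray: White rectangular plastic tray, 126 mm (its x) by 152 mm (its y), fixed; walls 5 mm thick, rim 13 mm above the bench, inner floor 5 mm above the bench. Origin: centre of its underside at bench level.
- pad: Square black rubber pad, 110 x 110 mm, 8 mm thick, flat, empty at the start: the free spot; fixed. Origin: centre of its underside at bench level.
- master_ball: Master ball: a white ball of diameter 30 mm on a thin stem and a dark round foot of diameter 50 mm, 63 mm tall in all; loose, to be left alone. Origin: centre of its underside.
- dial_gauge: Dial gauge on a dark square foot 50 x 50 mm, with a thin post and an upright round black dial of diameter 44 mm, 84 mm tall in all; loose, to be left alone. Origin: centre of its underside.
Not all that is in view belongs to the job. Of the things shaped like the pad, the black one is meant.

How it is judged:
By the outcome, as a careful person would: the job done as asked, in the order asked, and still so for the second after the job is handed in, with the robot touching nothing.
It also fails if it takes over 109 s, if anything falls off the work surface, if the arm or the gripper's body presses on something with over 40 N, if the wrist force passes 120 N, or if a joint passes its speed limit or range.

## Working session

There is one attempt and no reset: what is moved stays moved. The work goes in short steps, each a Python script; the robot and the scene stay as the last script left them, time stands still between calls to the robot, and variables do not carry over. Pictures are saved under pics/ and viewed, at most 14 in all, crops included, and the job is handed in when it is done.

```bash
ls; mkdir -p pics
python3 - <<'E'
from bench import *
import cv2,numpy as np
for n in ("top","scene"):
    d=get_image(n); cv2.imwrite(f"pics/{n}0.png",d["frame"]); np.savez(f"{n}0.npz",**{k:np.array(v) for k,v in d.items()})
    print(n,d["camera_matrix"],d["k1"],np.round(d["view"],3),d["depth"].min(),d["depth"].max())
s=state();print(s)
E
```

```text
pics
top [[457.52031525   0.         251.01646745]
 [  0.         457.52031525 190.36537764]
 [  0.           0.           1.        ]] 0.03635660403112624 [[ 0.002 -1.     0.006 -0.017]
 [ 0.988  0.003  0.157 -0.412]
 [-0.158  0.005  0.988 -1.39 ]
 [ 0.     0.     0.     1.   ]] 0.0 2.395829
scene [[428.23760699   0.         247.10889178]
 [  0.         428.23760699 188.62206995]
 [  0.           0.           1.        ]] -0.16040241373906922 [[-0.51   0.86   0.023  0.218]
 [-0.507 -0.323  0.799  0.187]
 [ 0.695  0.396  0.601 -1.338]
 [ 0.     0.     0.     1.   ]] 0.0 3.9983277
{'time': 0.1, 'joint_pos': array([-1.20273710e+00,  9.17843005e-02,  1.23172469e+00, -8.32485862e-06,
        1.81980598e+00, -5.66912513e-02]), 'dq': array([ 4.72977769e-05, -1.50503412e-03, -4.21117816e-03, -1.46711726e-04,
       -2.56767795e-03,  1.05387523e-03]), 'joint_torque': array([ 3.78171258e-03, -4.47857237e+01, -4.07569706e+01,  7.00172922e-02,
        2.83918111e-02, -1.08823010e-04]), 'ee_pos': array([ 0.24716891, -0.54645697,  0.22964253]), 'ee_rot': array([-8.50117609e-04,  9.77532867e-01,  2.10781289e-01, -1.37513770e-04]), 'ft_force': array([-0.68202137, -0.89477127, -0.26572927]), 'moment': array([ 0.00846322, -0.03933882,  0.00120792]), 'finger_force': 0.0, 'finger_gap': 0.08765114518659092}
```

View pics/top0.png

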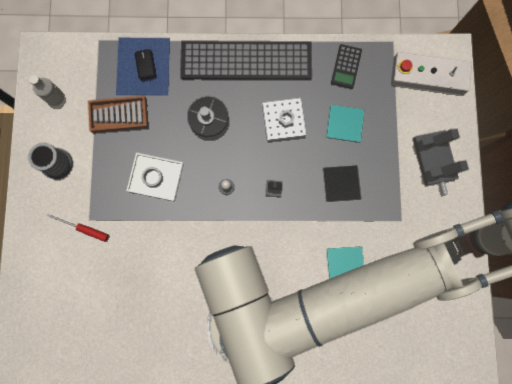

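View pics/scene0.png

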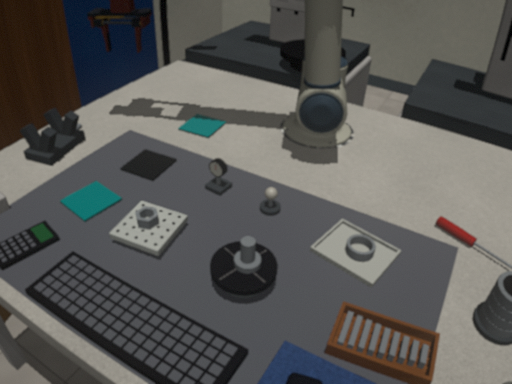

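The top view shows the turntable and shaft at about (208,117), the plate and nut at (286,119), the tray and ring at (154,177) and the black pad at (342,183). The ball is at (226,186) and the gauge at (274,187). The scene view agrees.

```bash
cat > vis.py <<'E'
import numpy as np, cv2
def rays(d,uv):
    uv=np.asarray(uv,float).reshape(-1,2);K=d["camera_matrix"];k=float(d["k1"])
    p=(uv-[K[0,2],K[1,2]])/[K[0,0],K[1,1]];q=p.copy()
    for _ in range(20): q=p/(1+k*(q**2).sum(1,keepdims=True))
    R=d["view"][:3,:3];t=d["view"][:3,3]
    return -R.T@t, np.c_[q[:,0],-q[:,1],-np.ones(len(q))]@R   # slope dirs, unit depth
def onplane(d,uv,z):
    o,r=rays(d,uv);return o+r*((z-o[2])/r[:,2])[:,None]
def cloud(d):
    h,w=d["depth"].shape;u,v=np.meshgrid(np.arange(w),np.arange(h))
    o,r=rays(d,np.c_[u.ravel(),v.ravel()])
    return (o+r*d["depth"].ravel()[:,None]).reshape(h,w,3)
def project(d,P):
    P=np.atleast_2d(P)@d["view"][:3,:3].T+d["view"][:3,3]
    s=np.c_[P[:,0],-P[:,1]]/-P[:,2:];s=s*(1+float(d["k1"])*(s**2).sum(1,keepdims=True))
    K=d["camera_matrix"];return s*[K[0,0],K[1,1]]+[K[0,2],K[1,2]]
E
python3 - <<'E'
from vis import *
d=dict(np.load("top0.npz"));f=d["frame"];g=cv2.cvtColor(f,cv2.COLOR_BGR2GRAY);hsv=cv2.cvtColor(f,cv2.COLOR_BGR2HSV)
C=cloud(d)
def blob(name,mask,box,z):
    x0,y0,x1,y1=box;m=np.zeros_like(g);m[y0:y1,x0:x1]=(mask[y0:y1,x0:x1]*255)
    cs=cv2.findContours(m,cv2.RETR_EXTERNAL,cv2.CHAIN_APPROX_NONE)[0];c=max(cs,key=cv2.contourArea)
    P=onplane(d,c[:,0,:],z)[:,:2].astype(np.float32)
    r=cv2.minAreaRect(P*1000);H=cv2.minEnclosingCircle(P*1000)
    print(name,"rect",np.round(r[0],1),np.round(r[1],1),round(r[2],1),"circ",np.round(H[0],1),round(H[1],1))
    return m>0
print("mat gray",g[150,250],"pad",g[183,342])
blob("pad",g<60,(310,155,370,212),.008)
blob("turntable",g<60,(180,85,235,145),.045)
blob("plate",g>130,(255,90,312,148),.030)
blob("tray",g>150,(118,145,190,208),.013)
# depth slices
for n,box,z0,z1 in(("ring",(118,145,190,208),.024,.034),("nut",(255,90,312,148),.048,.06),("shaft",(180,85,235,145),.095,.115),("foot",(180,85,235,145),.054,.064),("tt",(180,80,235,145),.040,.05),("plate",(255,90,312,148),.025,.035),("pad",(310,155,370,212),.005,.012)):
    x0,y0,x1,y1=box;P=C[y0:y1,x0:x1].reshape(-1,3);P=P[(P[:,2]>z0)&(P[:,2]<z1)]
    if len(P): r=cv2.minAreaRect((P[:,:2]*1000).astype(np.float32));print(n,len(P),np.round(np.r_[P.mean(0)*1000],1),np.round(r[0],1),np.round(r[1],1),round(r[2],1))
cv2.imwrite("pics/crop.png",cv2.resize(f[80:215,115:375],None,fx=3,fy=3,interpolation=cv2.INTER_CUBIC))
E
```

```text
mat gray 147 pad 52
pad rect [ 440.1 -303.1] [104.9 105.4] 4.7 circ [ 440.8 -304.9] 71.5
turntable rect [598.1 109.3] [ 33.8 109.8] 14.0 circ [614.5 113.4] 54.9
plate rect [ 645.6 -118.2] [189.  179.5] 0.1 circ [ 645.5 -116.8] 129.3
tray rect [442.2 267.4] [207.5 159.2] 78.7 circ [449.3 263.9] 123.1
ring 118 [457.6 296.9  29.6] [454.4 310.7] [61.5 90.9] 2.9
nut 115 [ 639.8 -127.7   54.2] [ 639.9 -127.5] [45.6 50.5] 79.4
shaft 75 [640.9 128.1 105.4] [641.6 128.5] [26.5 26.1] 43.2
foot 116 [636.6 123.6  59.7] [643.5 116.2] [90.1 82.9] 28.7
tt 874 [646.  122.3  46.1] [646.8 123.3] [128. 127.] 3.3
plate 1100 [ 643.4 -120.3   30.9] [ 644.  -121.7] [126.2 123.9] 7.6
pad 1223 [ 439.1 -301.     8.2] [ 441.2 -297.6] [181.5 191.5] 0.1
```

View pics/crop.png

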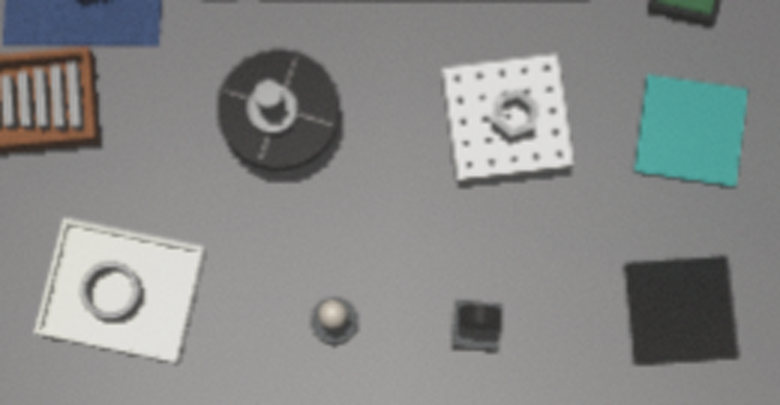

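The crop confirms that each part stands roughly in the middle of its place, with heights matching the given sizes. I'll refine with the wrist camera from above each station.

```bash
cat > rob.py <<'E'
from bench import *
from vis import *
def quat(a): return np.array([0,np.cos(a/2),np.sin(a/2),0])   # tool down, tool x axis at yaw a, y axis at yaw a-90deg
def yawfor(close_dir,pos,period=np.pi):
    """yaw whose closing line lies along close_dir (mod period), last joint nearest 0"""
    best=None
    for k in range(-8,9):
        a=close_dir+np.pi/2+k*period
        if abs(a)>2*np.pi: continue
        q=inverse_kinematics(pos,quat(a))
        if q is not None and (best is None or abs(q[5])<best[0]): best=(abs(q[5]),a)
    return best[1]
E
python3 - <<'E'
from rob import *
ims=[]
for n,(x,y) in dict(pad=(.440,-.302),plate=(.644,-.121),tt=(.645,.123),tray=(.452,.297)).items():
    p=[x-.03,y,.26]; r=np.hypot(x,y)
    p=[x*(1-.04/r),y*(1-.04/r),.26]
    try: move_to(p,quat(np.arctan2(y,x)))
    except Exception as e: print(n,e);continue
    hold(.3);d=get_image("wrist");np.savez(f"w_{n}.npz",**{k:np.array(v) for k,v in d.items()});ims.append(d["frame"])
    s=state();print(n,s["time"],np.round(s["joint_pos"],2),d["k1"],np.round(np.linalg.inv(d["view"])[:3,3],3),project(d,[x,y,.04]),s["ft_force"])
m=np.vstack([np.hstack(ims[:2]),np.hstack(ims[2:])]);cv2.imwrite("pics/wr.png",cv2.resize(m,(800,600)))
E
```

```text
pad 1.8417 [-0.67 -0.19  1.45 -0.    1.88  1.5 ] -0.06799484035810051 [ 0.461 -0.317  0.415] [[254.5169735  140.71470381]] [-0.04389645  0.43419969  0.88679112]
plate 3.2 [-0.24  0.14  1.12 -0.    1.88  1.52] -0.06799484035810051 [ 0.669 -0.127  0.416] [[253.83509281 140.46633908]] [-0.28155141 -0.32565017  0.36043596]
tt 4.4667 [ 0.13  0.15  1.12 -0.    1.88  1.52] -0.06799484035810051 [0.67  0.127 0.415] [[253.68404535 140.4558704 ]] [ 0.47160212 -0.31151339 -0.11110491]
tray 5.7833 [ 0.51 -0.17  1.43 -0.    1.88  1.5 ] -0.06799484035810051 [0.474 0.31  0.415] [[254.05172327 140.48454013]] [-0.79652014  0.52664824  0.07572508]
```

View pics/wr.png

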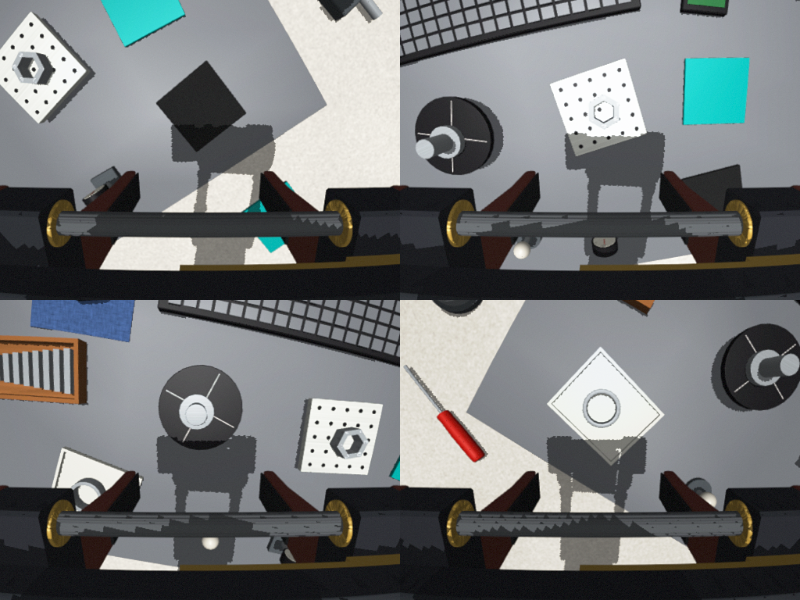

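All four wrist views show their place with its part clearly, near the picture centre at about (254,140) in full size. Now the fits.

```bash
cat > fit.py <<'E'
from vis import *
def comp(m,uv):
    n,l=cv2.connectedComponents(m.astype(np.uint8));ls=[l[i] for i in np.ndindex(m.shape) if 0] if 0 else None
    u,v=uv;ys,xs=np.where(m)
    i=np.argmin((xs-u)**2+(ys-v)**2);return l==l[ys[i],xs[i]]
def contour(m):
    return max(cv2.findContours(m.astype(np.uint8),cv2.RETR_EXTERNAL,cv2.CHAIN_APPROX_NONE)[0],key=cv2.contourArea)
def slab(d,xy,z,dz=.004,rad=.12,part=True):
    """outline (mm, on the plane z) of the level patch at height z around xy"""
    C=cloud(d);m=(abs(C[:,:,2]-z)<dz)&(np.hypot(C[:,:,0]-xy[0],C[:,:,1]-xy[1])<rad)
    m[285:]=False
    if not m.any(): return None
    m=comp(m,project(d,[*xy,z])[0]);c=contour(m)
    return (onplane(d,c[:,0,:],z)[:,:2]*1000).astype(np.float32),m,np.median(C[m][:,2])
def show(n,d,xy,z,**k):
    s=slab(d,xy,z,**k)
    if s is None: print(n,"none");return
    P,m,zm=s;r=cv2.minAreaRect(P);c=cv2.minEnclosingCircle(P);e=cv2.fitEllipse(P)
    print(n,"z%.1f"%(zm*1000),"rect",np.round(r[0],1),np.round(r[1],1),round(r[2],1),"circ",np.round(c[0],1),round(c[1],1),"ell",np.round(e[0],1),np.round(e[1],1))
    return P
E
python3 - <<'E'
from fit import *
L=lambda n:dict(np.load(f"w_{n}.npz"))
xy=dict(pad=(.440,-.302),plate=(.644,-.121),tt=(.645,.123),tray=(.452,.297))
d=L("pad");show("pad",d,xy["pad"],.008,dz=.003)
g=cv2.cvtColor(d["frame"],cv2.COLOR_BGR2GRAY);print(g[120,256],g[150,256],g[180,256],g[100,150])
d=L("plate");show("plate",d,xy["plate"],.030);P=show("nut",d,(.640,-.127),.054)
# hexagon angle from edge directions: mean of exp(6i*theta)
if P is not None:
    h=cv2.convexHull(P)[:,0];e=np.roll(h,-1,0)-h;a=np.arctan2(e[:,1],e[:,0]);w=np.hypot(*e.T)
    print("flat normal deg",np.degrees(np.angle((w**2*np.exp(6j*a)).sum())/6)+30,"(mod 60)")
d=L("tt");show("tt",d,xy["tt"],.045);show("foot",d,(.641,.128),.059);show("neck",d,(.641,.128),.105)
d=L("tray");show("floor",d,xy["tray"],.005,dz=.0035);show("rim",d,xy["tray"],.013);show("ring",d,(.450,.300),.029)
C=cloud(d);m=(abs(C[:,:,2]-.013)<.0035)&(np.hypot(C[:,:,0]-.452,C[:,:,1]-.297)<.12);m[285:]=0
ys,xs=np.where(m);P=(onplane(d,np.c_[xs,ys],.013)[:,:2]*1000).astype(np.float32);print("rimall",len(P),cv2.minAreaRect(P))
g=cv2.cvtColor(d["frame"],cv2.COLOR_BGR2GRAY);print(g[100,256],g[60,180])
E
```

```text
pad z9.0 rect [ 439.3 -306. ] [110.5 109.4] 4.1 circ [ 439.4 -305.9] 76.8 ell [ 439.4 -305.7] [128.  128.8]
38 41 23 169
plate z31.1 rect [ 640.4 -128.7] [29.  33.5] 79.8 circ [ 640.1 -128.8] 17.0 ell [ 640.  -128.8] [30.5 30.7]
nut z55.0 rect [ 640.6 -128.8] [45.  52.5] 80.2 circ [ 640.6 -128.8] 26.3 ell [ 640.5 -128.9] [47.3 48.3]
flat normal deg 19.277313 (mod 60)
tt z46.0 rect [647.7 120.6] [128.4 127.8] 10.6 circ [647.3 120.3] 64.8 ell [647.4 120.3] [127.4 128.3]
foot z60.0 rect [642.6 125.1] [50.6 50. ] 10.6 circ [642.9 125.1] 26.0 ell [642.9 125.1] [50.6 50.8]
neck z106.0 rect [642.8 125.2] [27.1 26.3] 10.6 circ [642.9 124.9] 14.0 ell [643.  125.1] [26.7 27.4]
floor z6.1 rect [455.7 293.5] [47.4 47.5] 89.3 circ [455.6 293.4] 24.2 ell [455.7 293.6] [47.  47.1]Traceback (most recent call last):
  File "<stdin>", line 12, in <module>
  File "fit.py", line 18, in show
    P,m,zm=s;r=cv2.minAreaRect(P);c=cv2.minEnclosingCircle(P);e=cv2.fitEllipse(P)
                                                                ~~~~~~~~~~~~~~^^^
cv2.error: OpenCV(4.12.0) /io/opencv/modules/imgproc/src/shapedescr.cpp:361: error: (-201:Incorrect size of input array) There should be at least 5 points to fit the ellipse in function 'fitEllipseNoDirect'
```

Run:
```python
from fit import *
L=lambda n:dict(np.load(f"w_{n}.npz"))
d=L("plate");show("plate",d,(.64,-.170),.030)
d=L("tray");show("ring",d,(.455,.293),.029);show("floor",d,(.455,.235),.005,dz=.0035)
C=cloud(d)
for k in (.1,.11):
    m=(C[:,:,2]>.0035)&(np.hypot(C[:,:,0]-.452,C[:,:,1]-.294)<k);m[330:]=0
    m=comp(m,project(d,[.455,.293,.02])[0]);P=(onplane(d,contour(m)[:,0],.013)[:,:2]*1000).astype(np.float32);print("tray",len(P),cv2.minAreaRect(P))
f=d["frame"];s=cv2.cvtColor(f,cv2.COLOR_BGR2HSV)
for n in ("w_tray","top0"):
  d=dict(np.load(n+".npz"));g=cv2.cvtColor(d["frame"],cv2.COLOR_BGR2GRAY)
  u,v=project(d,[.455,.25,.005])[0];print(n,u,v,g[int(v),int(u)])
  m=g>(195 if n=="w_tray" else 180);C=cloud(d);m&=np.hypot(C[:,:,0]-.452,C[:,:,1]-.294)<.11
  m=comp(m,(u,v));P=(onplane(d,contour(m)[:,0],.013)[:,:2]*1000).astype(np.float32);print(cv2.minAreaRect(P))
```

```text
plate z31.0 rect [ 644.3 -122.3] [124.4 123.3] 7.3 circ [ 644.4 -122.1] 86.2 ell [ 643.6 -123.2] [140.9 145.6]
ring z29.8 rect [455.7 293.5] [60.7 60.2] 33.1 circ [455.9 293.8] 30.9 ell [455.7 293.9] [59.8 60.9]
floor z6.1 rect [458.  284.8] [141.2 117.1] 78.3 circ [456.6 279.9] 86.3 ell [457.6 281.6] [132.7 160.1]
tray 327 ((457.0791931152344, 287.4300842285156), (155.99549865722656, 130.18418884277344), 79.17689514160156)
tray 328 ((457.0791931152344, 287.4300842285156), (155.99549865722656, 130.18418884277344), 79.17689514160156)
w_tray 284.59835944523593 156.07205793788287 243
((458.3629455566406, 286.71246337890625), (152.83148193359375, 126.95731353759766), 78.31401062011719)
top0 167.22013836221117 177.99323871424954 224
((459.84478759765625, 289.63763427734375), (151.443603515625, 126.22148895263672), 78.22132873535156)
```

```bash
cat >> rob.py <<'E'
Z=.20
SPOT=dict(pad=(.4393,-.3060,.008),plate=(.6443,-.1223,.030),tt=(.6473,.1204,.045),tray=(.4582,.2862,.005))
def pick(xy,base,h,close_dir,width,period=np.pi):
    """grasp with the TCP h above the support height base; stops unless the gap fits width"""
    up=[*xy,Z];a=yawfor(close_dir,up,period)
    move_to(up,quat(a));move_l([*xy,base+h+.03],.2,orientation=quat(a));move_l([*xy,base+h],.05)
    close();s=state();print("gap",s["finger_gap"],"force",s["finger_force"],"ft",np.round(s["ft_force"],1),"t",s["time"])
    assert abs(s["finger_gap"]-width)<.004
    move_l([*xy,base+h+.03],.08);move_l(up,.2)
    print("lifted gap",state()["finger_gap"],"dz",state()["ee_pos"][2]-Z)
def place(spot,h,close_dir):
    x,y,b=SPOT[spot];up=[x,y,Z];a=yawfor(close_dir,up)
    move_to(up,quat(a));move_l([x,y,b+h+.03],.2,orientation=quat(a));move_l([x,y,b+h+.004],.05);hold(.3)
    f0=state()["ft_force"][2];z=b+h+.004
    while z>b+h-.003:
        z-=.0005;move_l([x,y,z],.02);hold(.05);df=state()["ft_force"][2]-f0
        if df>2.5: break
    print(spot,"contact dz %.4f df %.1f ee"%(z-b-h,df),np.round(state()["ee_pos"],4),"t",state()["time"])
    gripper_open();move_l([x,y,b+h+.03],.06);move_l(up,.2)
E
python3 - <<'E'
from rob import *
r=np.radians
pick((.6405,-.1288),.030,.012,r(19.8),.046,np.pi/3)
place("pad",.012,r(19.8))
pick((.6429,.1251),.045,.030,r(100),.028)
place("plate",.030,r(80))
x,y,b=SPOT["plate"];n=np.hypot(x,y)
move_to([x*(1-.04/n),y*(1-.04/n),.26],quat(np.arctan2(y,x)));hold(.2);d=get_image("wrist");np.savez("w2_plate.npz",**d);cv2.imwrite("pics/w2.png",d["frame"])
print(state()["time"])
from fit import show
show("plate",d,(.64,-.170),.030);show("foot",d,SPOT["plate"][:2],.044);show("neck",d,SPOT["plate"][:2],.090)
E
```

```text
gap 0.045923035124452234 force 29.999979436397552 ft [0.1 0.5 0.5] t 9.75
lifted gap 0.045748119373383876 dz -0.0019375896386704117
pad contact dz -0.0005 df 4.5 ee [ 0.4393 -0.306   0.02  ] t 16.95
gap 0.02697992980493489 force 29.99977022409439 ft [0.2 1.6 0.2] t 23.8333
lifted gap 0.026871650470838098 dz -0.0015683039227536721
plate contact dz -0.0005 df 3.1 ee [ 0.6444 -0.1223  0.06  ] t 30.325
33.3667
plate z31.0 rect [ 644.2 -122.3] [124.3 123.4] 7.3 circ [ 644.4 -122.6] 86.2 ell [ 643.7 -123.3] [141.2 145.4]
foot z45.0 rect [ 644.1 -123.3] [51.3 50.5] 33.8 circ [ 644.3 -123.2] 25.9 ell [ 644.3 -123.1] [50.4 50.9]
neck z91.0 rect [ 644.2 -122.9] [26.2 27. ] 79.2 circ [ 644.2 -122.9] 14.0 ell [ 644.3 -122.9] [26.7 27.4]
```

Run:
```python
from rob import *
from fit import show
r=np.radians
def look(n,f):
    x,y,b=SPOT[n];k=np.hypot(x,y)
    move_to([x*(1-.04/k),y*(1-.04/k),.26],quat(np.arctan2(y,x)));hold(.2);d=get_image("wrist");np.savez(f+".npz",**d);cv2.imwrite(f"pics/{f}.png",d["frame"]);return d
pick((.4557,.2937),.005,.012,r(78.3),.062)
place("tt",.012,r(90))
d=look("tt","w3_tt");show("ring",d,SPOT["tt"][:2],.069)
d=look("pad","w3_pad");P=show("nut",d,SPOT["pad"][:2],.032)
h=cv2.convexHull(P)[:,0];e=np.roll(h,-1,0)-h;a=np.arctan2(e[:,1],e[:,0])
print("normal",np.degrees(np.angle((np.hypot(*e.T)**2*np.exp(6j*a)).sum())/6)+30,state()["time"])
```

```text
gap 0.06259104988690897 force 30.00034409109503 ft [-0.1  0.5  0. ] t 37.6083
lifted gap 0.06237138648927118 dz -0.0018926005820528724
tt contact dz -0.0005 df 7.6 ee [0.6474 0.1204 0.0572] t 44.4417
ring z69.8 rect [647.2 119.6] [60.3 59.9] 10.5 circ [647.1 119.7] 31.0 ell [647.2 119.7] [60.2 60.9]
nut z32.9 rect [ 439.2 -306. ] [51.4 46.4] 49.9 circ [ 438.8 -306. ] 26.2 ell [ 439.  -306.2] [47.8 47.9]
normal 19.58667 51.05
```

Run:
```python
from rob import *
from fit import show
r=np.radians
pick((.4391,-.3061),.008,.012,r(19.7),.046,np.pi/3)
place("tray",.012,r(78.3))
x,y,b=SPOT["tray"];k=np.hypot(x,y)
move_to([x*(1-.04/k),y*(1-.04/k),.26],quat(np.arctan2(y,x)));hold(.3);d=get_image("wrist")
show("nut",d,SPOT["tray"][:2],.029)
t=get_image("top");cv2.imwrite("pics/end.png",np.hstack([cv2.resize(d["frame"],(400,300)),cv2.resize(t["frame"][80:215,115:295],(400,300))]));print(state()["time"])
```

```text
gap 0.04562575519068587 force 30.000111758708954 ft [-0.4  0.4 -0.3] t 54.7417
lifted gap 0.04595428833223351 dz -0.00183878153751868
tray contact dz -0.0005 df 4.9 ee [0.4583 0.2862 0.017 ] t 62.875
nut z30.1 rect [458.2 285.6] [45.9 52. ] 77.2 circ [458.1 285.5] 26.1 ell [458.2 285.5] [47.7 48.1]
67.7
```

View pics/end.png

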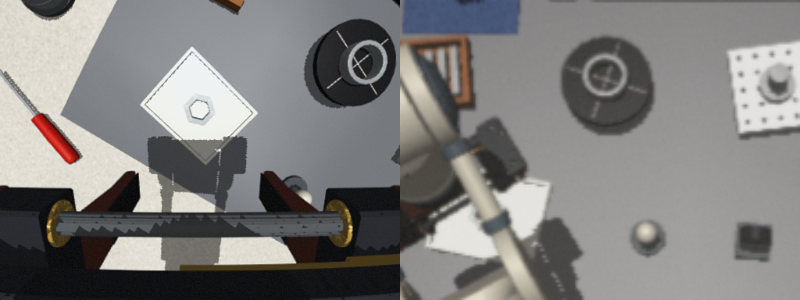

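The nut sits mid-tray at (200,108) in the left view. The right view shows the ring centred on the turntable (604,75) and the shaft on the plate (778,83), with ball and gauge where they were.

```bash
python3 -c "
from bench import *
print(job_done())"
```

```text
the job is handed in; nothing more can be done
None
```

I handed in the job at about 68 s of the 109 s limit: the ring is on the turntable, the shaft on the plate and the nut in the tray (parked on the black pad on the way), each upright and measured within about 1 mm of its centre, with the ball and gauge standing where they were in the final picture.

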